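# Open the dust filter of the tablet counter

## Task

Open the tablet counter for a filter change: press the snap tab beside the filter cover fully in with the fingertips so that the cover springs loose, then push the cover by its rib along the deck, completely off its seat, and leave it lying flat in the parking tray at the end of the deck. Only press and push: do not lift or tip the cover, and leave the jars, bottles and cartons around it where they are.

Things in the scene. Friction and masses are not known exactly. Their poses are not given: they have to be found in the camera images.
- counter: Tablet counter, white, fixed: flat base, x -95 to +58 mm, y -215 to +180 mm, its deck 45 mm above the table; a head with clear hopper stands on the deck at y below -128 mm, 115 mm high above the deck. Origin: on the table under the centre of the cover's seat. Its +y runs along the deck from head to parking tray, the only way the cover can leave its seat; x across the deck, z up.
- seat (a point): Centre of the cover's seat, on the deck (counter's 0, 0, 45 mm). Two white rails along y (inner faces at x = -36.5 and +36.5 mm, y -52 to +34 mm, 9.5 mm high) reach with lips 6 mm inward over the cover's edges so that it cannot come up. The filter opening (x -27 to +27, y -8 to +30 mm) lies under the cover.
- tray (a point): Centre of the parking tray, on the deck (counter's 0, 105, 45 mm): the deck runs on flat and level with the seat, between 9 mm high rims with inner faces at x = -44 and +44 mm and at the counter's y = 170 mm. The cover fits in it with its centre at the counter's y = 76 to 130 mm.
- cover: Loose filter cover, grey plate 70 mm (x) by 80 mm (y), 5 mm thick, 60 g; origin at the centre of its underside, axes as the counter's. A tooth of the snap tab in its window (x -18, y -22 mm) locks it. When the tab is pressed a spring moves it about 10 mm to +y and it stays free when the tab is let go. The next 10 to 15 mm drag (1 to 5 N), then it slides freely.
- rib (a point): Middle of the push face of the rib across the cover's top: it faces the counter's -y; push it towards +y. At the cover's (0, -9, 12 mm). The rib is 44 mm long in x, 8 mm thick (cover's y -9 to -1 mm) and rises 14 mm above the plate, to 19 mm above the cover's underside. The plate goes on 31 mm behind this face.
- tab_top (a point): Centre of the top of the snap tab's pad, grey, ribbed, flat, 28 mm (x) by 30 mm (y), beside the seat at the counter's (-62, -23) mm. Its top is 16 mm above the deck at rest, 7 mm when fully in (higher than plate and rails beside it, all but the rib). Press it straight down; it springs back when let go.
- tab (a joint): Travel of the snap tab in m: 0 at rest, grows as the pad is pressed down, 0.009 at its hard stop. Spring: about 2 N at the start, 4 N at the end, plus up to about 2 N of rubbing by the cover; the cover comes free at about 0.005 to 0.006, so press to 0.008 or more.
- jar0: Bystander, loose, to be left alone: amber pill jar with white cap, 62 mm wide, 98 mm tall, standing on the table near the counter; origin at the centre of its underside.
- jar1: Bystander, loose, to be left alone: amber pill jar with white cap, 62 mm wide, 98 mm tall, standing on the table near the counter; origin at the centre of its underside.
- jar2: Bystander, loose, to be left alone: amber pill jar with white cap, 62 mm wide, 98 mm tall, standing on the table near the counter; origin at the centre of its underside.
- dropper0: Bystander, loose, to be left alone: small white dropper bottle, 24 mm wide, 52 mm tall, standing on the counter's deck outside the parking tray on the -x side; origin at the centre of its underside.
- dropper1: Bystander, loose, to be left alone: white dropper bottle, 28 mm wide, 65 mm tall, standing on the table on the robot's side of the counter; origin at the centre of its underside.
- carton0: Bystander, loose, to be left alone: medicine carton 75 x 120 x 40 mm lying on the table on the far side; origin at the centre of its underside.
- carton1: Bystander, loose, to be left alone: medicine carton 60 x 95 x 35 mm lying on the table on the far side; origin at the centre of its underside.
Mind the look-alikes: they are no part of the job. Several things have the shape of the cover; the one meant has the colours described above.

How it is judged (in metres and radians):
On the way, in this order (a step that is already met when the one before it is completed fails the run):
1. the snap tab is pressed in and the cover springs loose towards the parking tray (value of joint tab above 0.004 m and y of cover in the frame of counter between 0.005 and 0.03 m), for 0.05 s.
2. the cover is pushed along the deck off its seat into the parking tray (y of cover in the frame of counter above 0.076 m and z of cover in the frame of counter below 0.055 m), for 0.1 s.
At the end, for the whole second after the job is handed in: The cover rests flat on the deck (within 4 mm in height, 3.5 degrees) in the parking tray, its centre 76 to 135 mm along the counter's +y from the seat's centre (clear of rails and opening) and within 18 mm of the middle sideways; the tab has sprung back (under 2 mm in) (y of cover in the frame of counter between 0.076 and 0.135 m and x of cover in the frame of counter between -0.018 and 0.018 m and z of cover in the frame of counter between 0.041 and 0.049 m and angle between cover's own z axis and vertical below 0.06 rad and linear speed of cover below 0.01 m/s and value of joint tab below 0.002 m); the robot touches nothing.
It fails at once if the cover is lifted (over 15 mm above the deck) or tipped (over 20 degrees) (z of cover in the frame of counter above 0.06 m or angle between cover's own z axis and vertical above 0.35 rad).
It fails at once if a jar, bottle or carton is moved by more than 25 mm or knocked over (distance of any of jar0, jar1, jar2, dropper0, dropper1, carton0, carton1 from where it was at the start of the episode above 0.025 m or angle between any of jar0, jar1, jar2, dropper0, dropper1, carton0, carton1's own z axis and vertical above 0.5 rad).
It also fails if it takes over 35 s, if anything falls off the work surface, if the arm or the gripper's body presses on something with over 40 N, if the wrist force passes 120 N, or if a joint passes its speed limit or range.

## Robot

A 6-joint arm with a two-finger parallel gripper is mounted at the origin on the work surface. World frame = base frame: x ahead of the robot, y to its left, z up, the work surface at z = 0. Lengths are in mm, angles in rad, forces in N, time in s.
With the tool pointing down it reaches from about 150 to 775 mm from the base axis. Payload 6.1 kg.
Tool frame: the origin (TCP) lies between the finger pads; the fingertips stand 19 mm ahead of it and the grasp point (between the pads) is the TCP; z points along the fingers, y is the line along which they close (so a half turn about z gives the same grasp; the last joint's range is limited). The gripper opens to 85 mm and grips with 20 to 120 N. Pads are 22 mm wide; open, the fingers measure 114 mm over their backs; the gripper's body (76 mm by 85 mm) begins 54 mm behind the grasp point. The pads swing forward as they close: fully open they stand 13 mm farther back than shut.
Start: joints at [1.132, 0.126, -0.04, 1.405, 0, 1.571], TCP at [223.04, 475.249, 250.295] pointing down, gripper open.
Joint ranges: [-2.72, 2.72], [-0.95, 1.95], [-1.27, 1.35], [-1.78, 2.02], [-1.46, 1.47], [-3.14, 3.14]. Speed limits (rad/s): [2.39, 2.39, 3.01, 3.14, 3.14, 3.14].

## Interface

Orientations are given as a unit quaternion [w, x, y, z].
In Python, from rig import manip gives the robot as it stands.
- The arm moves only by the tool send_rows, never from a script. Its argument "moves" is a list of rows, each a list of 4 numbers: the shift along the tool's x, y, z normalised to -1 to 1, where 1 is 0.3 m, then the turn about the tool's z normalised to -1 to 1, where 1 is 60 degrees. In form: [[dx, dy, dz, spin], ...]. A call has 1 to 10 rows; each row is the pose to reach, as a shift and turn from the pose commanded when the call began, along the tool's axes at that moment; what a row does not reach only later rows make up. A row lasts 1/10 s, in which the tool goes at most 50 mm and 8.59 degrees, less where a joint would pass 70% of its speed; a pose out of reach is approached as far as the arm can. A call with a number of a shift or a turn outside -1 to 1 is refused whole. A call with a gripper value outside its range is refused whole. "grip" is the opening in per cent of the stroke, from 0 (shut) to 100 (fully open), set as the call begins (left out, the last holds). The fingers move at their own pace and stop on an object; the grip force is fixed at half the most. Time passes only in rows, so rows that repeat a pose let the fingers close. It gives the time, the measured TCP pose, the force, the opening and the grip force at its end, in the units of the state.
- manip.observe(): the state, without advancing time (a new reading comes with each control period).
- manip.grab_frame(name): name is "side" or "top"; returns a dict with "color" (420x560x3 uint8, blue, green, red), "range_z" (420x560 float32, mm along the optical axis (not along the pixel's ray), 0 where there is no reading), "fov_y" (degrees; the focal length in pixels is half the picture's height over the tangent of half this angle, whatever the lens; pixels are square), "cx", "cy" (the principal point, pixels), "R" (3x3) and "t" (3): a world point X has camera coordinates R X + t. Camera axes: x right, y down, z forward; pixel columns grow to the right and rows downward; lengths in mm; the calibration is good to about 2 mm. A picture is of the moment at which its call begins.
- manip.hand_in(): hands the job in; it is judged then, once.
Trained networks look in a picture, given as the dict that the camera call returned (one of the last four; its "shot" number tells which), for a name from the list of things; names that differ only in an ending like _2 or _b are one class to them, and where a whole thing is asked for, a point or a joint stands for the part that bears it (a point fixed in the world has none). Each returns a list of dicts, best first, with "conf" (0 to 1); they miss things now and then, are a little off and sometimes report something else, mostly with a low value. They report only what shows in the picture. A call takes as long as a camera call. They do not tell look-alikes from the thing itself.
- manip.outline_of(picture, target): "region" (420x560 bool, what is visible of it) and "bbox" ([centre column, centre row, width, height] as shares, 0 to 1, of the picture: columns of its width, rows of its height, round what is visible of it).
- manip.mark_of(picture, target): "point" ([column, row] as shares, 0 to 1, of the picture: columns of its width, rows of its height: a listed point, or the origin of a listed thing).
The state is a dict: "clock": time; "joint_positions": joint angles; "qd": joint speeds; "effort": joint torques, N m; "tcp_pos": TCP position; "eef_rot": TCP orientation; "force": force on the tool from outside, world axes, zero at the start; "moment": the same for the moment, N m; "opening": opening from 0.0 (shut) to 1.0 (fully open); "finger_force": force on a finger pad.
Only numpy, scipy, OpenCV 4.12 (cv2) and the standard library are available. Lean on these libraries where they do the work, as an engineer would, in place of code of your own. Each camera call takes 0.05 s, during which the arm holds its last target. There are 200 camera calls.

## Working session

There is one attempt and no reset: what is moved stays moved. The work goes in short steps, Python scripts to look and compute and a tool call to move; the robot and the scene stay as the last step left them, time stands still between calls to the robot, and variables do not carry over. Pictures are saved under pics/ and viewed, at most 10 in all, crops included, and the job is handed in when it is done.

Besides the shell and the picture viewer there is one more tool, called after "Emit:" in YAML: its name, and indented under it one key for each argument. send_rows: Moves the arm, as the interface text tells. Its arguments: {"type":"object","properties":{"moves":{"type":"array","items":{"type":"array","items":{"type":"number","minimum":-1,"maximum":1}}},"grip":{"type":"number"}},"required":["moves"]}

```bash
mkdir -p pics
cat > h.py <<'E'
import numpy as np, cv2
from rig import manip
def f(p): return p["color"].shape[0]/2/np.tan(np.radians(p["fov_y"])/2)
def ray(p,u,v,z=None,d=None):
    r=np.array([(u-p["cx"])/f(p),(v-p["cy"])/f(p),1.]); R=np.array(p["R"]); t=np.array(p["t"])
    if d is not None: return R.T@(r*d-t)
    c=-R.T@t; w=R.T@r; return c+w*(z-c[2])/w[2]
def at(p,u,v):
    a=p["range_z"][int(v)-1:int(v)+2,int(u)-1:int(u)+2]; a=a[a>0]
    return ray(p,u,v,d=np.median(a)) if a.size else None
def proj(p,X):
    c=np.array(p["R"])@np.array(X)+np.array(p["t"]); return c[:2]/c[2]*f(p)+[p["cx"],p["cy"]]
E
python3 - <<'E'
from h import *
np.set_printoptions(precision=1,suppress=True)
s=manip.observe(); print(s["clock"],s["tcp_pos"],s["eef_rot"],s["opening"],s["force"])
for n in("top","side"):
    p=manip.grab_frame(n); cv2.imwrite(f"pics/{n}0.png",p["color"])
    for k in["seat","tray","rib","tab_top","cover","counter","dropper0","dropper1","jar0","jar1","jar2"]:
        for m in manip.mark_of(p,k)[:3]:
            u,v=m["point"][0]*560,m["point"][1]*420
            print(n,k,round(m["conf"],2),np.array([u,v]),at(p,u,v) if 1<u<558 and 1<v<418 else None)
E
```

```text
0.0 [222.9 474.9 249.5] [-0.   0.2  1.  -0. ] 0.9999215456723842 [-0.1  0.5 -0.2]
top seat 0.64 [323.5 206.4] [ 520.9 -173.2   49.3]
top tray 0.76 [285.1 208.7] [516.6 -57.6  43.8]
top rib 0.98 [428.5 235.2] [ 433.6 -490.1   17.5]
top rib 0.89 [355.3 296.8] [ 253.3 -263.6    2.9]
top rib 0.66 [201.4 214.3] [508.3 202.   16.3]
top tab_top 0.66 [335.7 227.1] [ 456.1 -206.4   58.9]
top cover 0.95 [427.2 237.4] [ 427.4 -486.7   14.7]
top cover 0.78 [355.5 296.2] [ 255.1 -264.1    3.2]
top cover 0.67 [324.6 207.7] [ 514.6 -175.2   60.9]
top counter 0.66 [322.5 208.7] [ 514.2 -170.1   47.9]
top counter 0.38 [338.6 249.7] [ 395.  -219.6   -1.5]
top dropper0 0.52 [287.5 236.5] [427.8 -63.8  77.2]
top dropper0 0.44 [340.2 249.5] [ 391.8 -219.6   38.6]
top dropper1 0.52 [287.5 236.5] [427.8 -63.8  77.2]
top dropper1 0.44 [340.2 249.5] [ 391.8 -219.6   38.6]
top jar0 0.91 [246.3 181.2] [596.4  57.2  73.9]
top jar0 0.89 [244.  225.2] [459.7  60.9  96.5]
top jar0 0.63 [293.  257.6] [365.1 -78.4  97.9]
top jar1 0.91 [246.3 181.2] [596.4  57.2  73.9]
top jar1 0.89 [244.  225.2] [459.7  60.9  96.5]

[... 729 characters left out ...]
.4 251.8] [ 465.  -215.9   44.5]
side dropper0 0.72 [256.3 234.3] [427.4 -77.8  52.7]
side dropper0 0.52 [296.6 285.3] [ 377.7 -240.4   18.7]
side dropper1 0.72 [256.3 234.3] [427.4 -77.8  52.7]
side dropper1 0.52 [296.6 285.3] [ 377.7 -240.4   18.7]
side jar0 0.81 [239.7 262.4] [ 347.3 -100.4   29.4]
side jar0 0.58 [228.6 219.7] [456.   50.6  27.2]
side jar0 0.56 [268.1 198.8] [600.7  43.   26.3]
side jar1 0.81 [239.7 262.4] [ 347.3 -100.4   29.4]
side jar1 0.58 [228.6 219.7] [456.   50.6  27.2]
side jar1 0.56 [268.1 198.8] [600.7  43.   26.3]
side jar2 0.81 [239.7 262.4] [ 347.3 -100.4   29.4]
side jar2 0.58 [228.6 219.7] [456.   50.6  27.2]
side jar2 0.56 [268.1 198.8] [600.7  43.   26.3]
```

Run:
```python
from h import *
np.set_printoptions(precision=1,suppress=True)
p=manip.grab_frame("top")
a=p["color"]; 
cv2.imwrite("pics/topfull.png",a)
c=cv2.resize(a[150:290,220:400],None,fx=4.3,fy=4.3,interpolation=cv2.INTER_CUBIC);cv2.imwrite("pics/topcrop.png",c)
# camera centre and masks
print("cam",-np.array(p["R"]).T@p["t"],"f",f(p))
for k in["counter","cover","tab_top"]:
    for o in manip.outline_of(p,k)[:4]:
        m=o["region"]; print(k,round(o["conf"],2),np.array(o["bbox"])*[560,420,560,420],m.sum())
# deck points: height 45 +-4
v,u=np.mgrid[150:290,220:400]; d=p["range_z"][150:290,220:400]
r=np.stack([(u-p["cx"])/f(p)*d,(v-p["cy"])/f(p)*d,d],-1); X=(r-np.array(p["t"]))@np.array(p["R"])
m=(abs(X[...,2]-46)<6)&(d>0); m=cv2.morphologyEx(m.astype(np.uint8),cv2.MORPH_OPEN,np.ones((3,3)))
P=X[m>0]; print(len(P)); print(cv2.minAreaRect(P[:,:2].astype(np.float32)))
np.save("X.npy",X)
```

```text
cam [ 275.2  -65.8 1279. ] f 416.3364942247966
counter 0.83 [332.6 211.8 141.1  68.8] 6539
cover 0.91 [361.4 296.5  32.3  31. ] 646
cover 0.85 [202.7 219.4  26.9  28.2] 603
cover 0.84 [323.9 208.2  26.8  26.1] 524
cover 0.67 [426.7 237.   35.8  34.6] 577
tab_top 0.5 [331.6 213.  138.4  66.4] 6350
tab_top 0.3 [284.9 168.5  34.4  32.3] 684
3815
((503.14019775390625, -190.9398651123047), (153.91806030273438, 392.72271728515625), 5.381357192993164)
```

View pics/topfull.png

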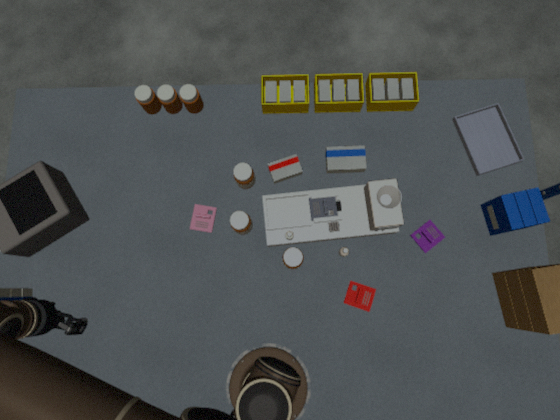

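View pics/topcrop.png

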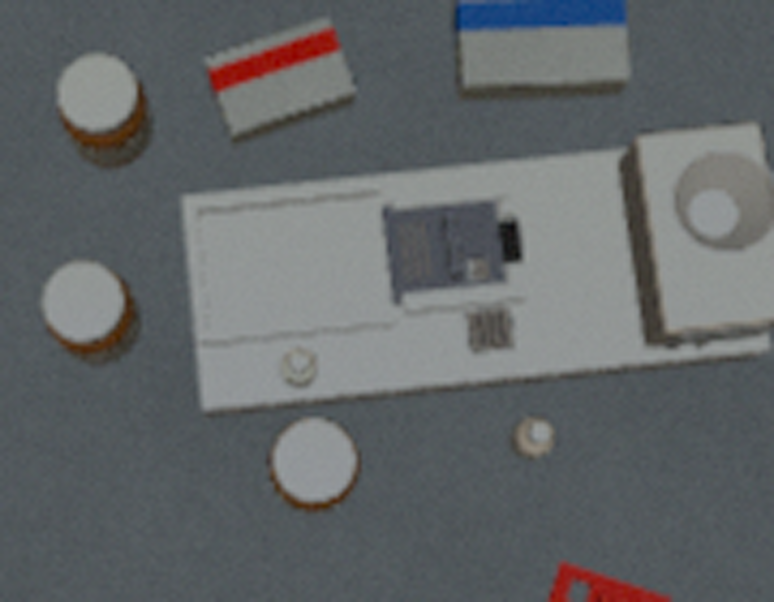

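```bash
cat >> h.py <<'E'
from scipy.spatial.transform import Rotation as Ro
O=np.array([519.9,-171.8,0]); YAW=np.radians(5.4)
Rc=Ro.from_euler('z',YAW).as_matrix()
def c2w(x,y,z): return O+Rc@np.array([x,y,z])
def w2c(X): return Rc.T@(np.array(X)-O)
def Rt(s): q=s["eef_rot"]; return Ro.from_quat([q[1],q[2],q[3],q[0]]).as_matrix()
def delta(target,s=None):  # target TCP world; gives tool shift/300 and spin/60 so tool x -> counter +y
    s=s or manip.observe(); R=Rt(s); d=R.T@(np.array(target)-np.array(s["tcp_pos"]))
    y=R.T@Rc[:,1]; return np.round(d/300,4), np.round(np.degrees(np.arctan2(y[1],y[0]))/60,4)
E
python3 - <<'E'
from h import *
np.set_printoptions(precision=4,suppress=True)
s=manip.observe(); print(Rt(s)); print("tab",c2w(-62,-23,61)); print(delta(c2w(-62,-23,180)))
p=manip.grab_frame("top"); print("pad px by ray z61",ray(p,334.2,226.3,61), w2c(ray(p,334.2,226.3,61)))
print("grey cover pts (ctr frame), corners from crop")
for u,v in[(386,207),(500,203),(510,287),(398,303)]:
    print(w2c(ray(p,220+u/4.3,150+v/4.3,50)))
X=np.load("X.npy"); c=(X-O)@Rc
m=(abs(c[...,0]+62)<25)&(abs(c[...,1]+23)<25)&(c[...,2]>54); print("pad depth",c[m].mean(0),m.sum())
m=(abs(c[...,0])<27)&(abs(c[...,1])<25)&(c[...,2]>57);print("rib depth",c[m].mean(0),m.sum())
E
```

```text
[[-0.9053  0.4249  0.    ]
 [ 0.4249  0.9053  0.    ]
 [-0.      0.     -1.    ]]
tab [ 460.3396 -200.5326   61.    ]
(array([-1.6731, -1.7031,  0.2343]), np.float64(0.991))
pad px by ray z61 [ 458.2454 -201.7845   61.    ] [-64.2028 -24.0492  61.    ]
grey cover pts (ctr frame), corners from crop
[30.4575 36.5473 50.    ]
[ 24.5595 -43.125   50.    ]
[-35.4797 -42.2083  50.    ]
[-38.2465  36.3628  50.    ]
pad depth [-59.0158 -23.7612  59.6959] 117
rib depth [-0.7504 -4.7207 62.6605] 42
```

Emit:
send_rows:
  moves:
    - [-0.84,-0.85,0,0.991]
    - [-0.84,-0.85,0,0.991]
    - [-0.84,-0.85,0,0.991]
    - [-0.84,-0.85,0,0.991]
    - [-0.84,-0.85,0,0.991]
    - [-0.84,-0.85,0,0.991]
    - [-0.84,-0.85,0,0.991]
    - [-0.84,-0.85,0,0.991]
    - [-0.84,-0.85,0,0.991]
    - [-0.84,-0.85,0,0.991]
  grip: 0

```text
clock: 2.45
tcp_pos: [342.8, 137.9, 250.3]
eef_rot: [-0.0, 0.673, 0.74, 0.0]
force: [-0.2, 0.7, -0.4]
opening: 0.001
finger_force: 0.0
```

```bash
python3 -c "
from h import *
s=manip.observe();print(s['tcp_pos'],s['joint_positions'],s['opening'],delta(c2w(-62,-23,140)))"
```

```text
[342.76303094 137.92065151 250.3357929 ] [ 3.82116629e-01 -1.68293206e-01 -3.26390892e-01  1.41247529e+00
  5.86531436e-04  1.85788480e+00] 0.0011546658008049417 (array([-1.1605,  0.2831,  0.3671]), np.float64(0.0007))
```

Emit:
send_rows:
  moves:
    - [-1,0.283,0.15,0]
    - [-1,0.283,0.15,0]
    - [-1,0.283,0.15,0]
    - [-1,0.283,0.15,0]
    - [-1,0.283,0.15,0]
    - [-1,0.283,0.15,0]
    - [-1,0.283,0.15,0]
    - [-1,0.283,0.15,0]

```text
clock: 3.25
tcp_pos: [456.6, -153.2, 204.1]
eef_rot: [-0.001, 0.673, 0.74, -0.0]
force: [-0.3, 0.3, 0.5]
opening: 0.001
finger_force: 0.0
```

Emit:
send_rows:
  moves:
    - [-0.16,0,0.1,0]
    - [-0.16,0,0.2,0]
    - [-0.16,0,0.3,0]
    - [-0.16,0,0.3,0]
    - [-0.16,0,0.3,0]

```text
clock: 3.75
tcp_pos: [460.3, -199.2, 115.9]
eef_rot: [-0.0, 0.672, 0.741, 0.0]
force: [-0.6, 0.2, 0.6]
opening: -0.002
finger_force: 0.0
```

Run:
```python
from h import *
s=manip.observe();print(s['clock'],s['tcp_pos'],w2c(s['tcp_pos']),s['force'],delta(c2w(-62,-23,90)))
for n in("top","side"):
    p=manip.grab_frame(n)
    u,v=proj(p,c2w(-62,-23,61)).astype(int); a=p["color"][v-60:v+60,u-80:u+80]; cv2.imwrite(f"pics/{n}1.png",cv2.resize(a,None,fx=4,fy=4,interpolation=cv2.INTER_CUBIC)); print(u,v)
```

```text
3.75 [ 460.26626664 -199.15086037  115.93965064] [-61.94302008 -21.61744622 115.93965064] [-0.55081205  0.19044499  0.55188701] (array([-0.0047, -0.0002,  0.0865]), np.float64(0.0029))
333 225
305 244
```

View pics/side1.png

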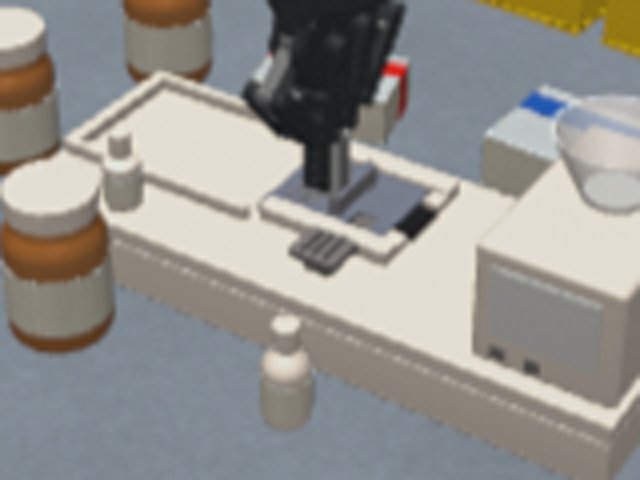

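Emit:
send_rows:
  moves:
    - [-0.003,-0.005,0.05,0]
    - [-0.003,-0.005,0.1,0]
    - [-0.003,-0.005,0.115,0]
    - [-0.003,-0.005,0.125,0]
    - [-0.003,-0.005,0.135,0]
    - [-0.003,-0.005,0.14,0]
    - [-0.003,-0.005,0.145,0]
    - [-0.003,-0.005,0.145,0]

```text
clock: 4.65
tcp_pos: [459.2, -202.1, 72.1]
eef_rot: [0.0, 0.673, 0.74, 0.0]
force: [0.5, 2.5, 3.6]
opening: -0.0
finger_force: 1.5
```

Emit:
send_rows:
  moves:
    - [0,0,0.003,0]
    - [0,0,0.005,0]
    - [0,0,0.005,0]

```text
clock: 4.95
tcp_pos: [459.1, -202.2, 70.9]
eef_rot: [0.0, 0.673, 0.74, 0.0]
force: [-0.1, 2.5, 5.6]
opening: 0.003
finger_force: 3.1
```

Run:
```python
from h import *
s=manip.observe();print(s['clock'],s['tcp_pos'],w2c(s['tcp_pos']),s['force'])
p=manip.grab_frame("side")
u,v=proj(p,c2w(-62,-23,61)).astype(int); a=p["color"][v-45:v+45,u-60:u+60]; cv2.imwrite("pics/side2.png",cv2.resize(a,None,fx=5,fy=5,interpolation=cv2.INTER_CUBIC))
for m in manip.mark_of(p,"rib")+manip.mark_of(p,"cover"):
    u,v=np.array(m["point"])*[560,420]; print(m["conf"],u,v,w2c(ray(p,u,v,57)))
```

```text
4.95 [ 459.1472254  -202.17089642   70.91199132] [-63.34130548 -24.51876816  70.91199132] [-0.07685955  2.53412905  5.58638829]
0.79 268.91200000000003 324.786 [-299.45814923  -96.20554993   57.        ]
0.75 204.512 201.306 [-43.1164542  308.28398393  57.        ]
0.66 307.104 226.71599999999998 [ 4.03610245 15.61377637 57.        ]
0.62 414.008 324.912 [-155.36572795 -311.40555404   57.        ]
0.92 273.504 332.808 [-310.11626609 -114.25688128   57.        ]
0.8 202.328 207.186 [-68.20760459 292.06868894  57.        ]
0.61 413.0 333.606 [-175.70707366 -317.42158905   57.        ]
0.6 304.416 232.09199999999998 [-18.48954303   8.76741755  57.        ]
```

View pics/side2.png

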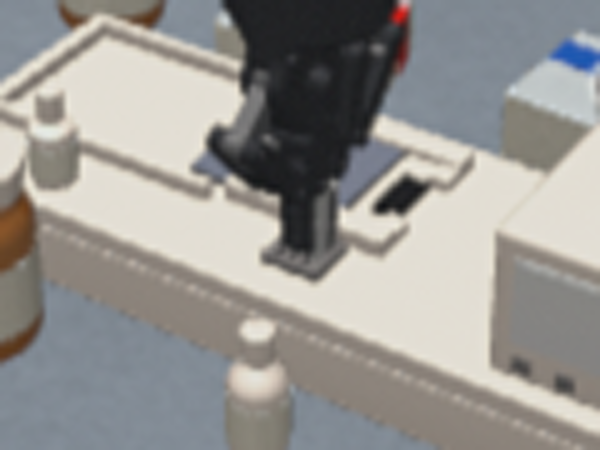

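Emit:
send_rows:
  moves:
    - [0,0,-0.03,0]
    - [0,0,-0.1,0]
    - [0,0,-0.2,0]
    - [-0.1,0,-0.25,0]
    - [-0.1,0,-0.25,0]

```text
clock: 5.6
tcp_pos: [463.0, -235.0, 148.0]
eef_rot: [0.003, 0.674, 0.739, -0.0]
force: [0.6, 0.0, 0.5]
opening: -0.001
finger_force: 0.0
```

Run:
```python
from h import *
np.set_printoptions(precision=1,suppress=True)
s=manip.observe();print(s['clock'],w2c(s['tcp_pos']),s['force'])
p=manip.grab_frame("side")
u,v=proj(p,c2w(0,0,50)).astype(int); a=p["color"][v-45:v+45,u-60:u+60]; cv2.imwrite("pics/side3.png",cv2.resize(a,None,fx=5,fy=5,interpolation=cv2.INTER_CUBIC)); print(u,v)
for y in(-9,1): print(y,(proj(p,c2w(0,y,57))-[u-60,v-45])*5, "rear edge",(proj(p,c2w(-30,y-31,50))-[u-60,v-45])*5)
for m in manip.mark_of(p,"rib"):
    a,b=np.array(m["point"])*[560,420]; print(m["conf"],a,b,w2c(ray(p,a,b,57)))
```

```text
5.6 [-62.6 -57.5 148. ] [0.6 0.  0.5]
311 231
-9 [319.9 223.5] rear edge [343.  288.3]
1 [301.9 217. ] rear edge [324.4 281.2]
0.88 414.512 327.18 [-160.  -314.1   57. ]
0.82 305.20000000000005 228.396 [-4.5 15.6 57. ]
0.64 206.52800000000002 197.106 [-23.8 319.3  57. ]
0.59 269.528 323.82 [-297.   -95.7   57. ]
0.24 313.712 250.11 [-66.1 -46.4  57. ]
0.24 302.68 232.386 [-21.7  11.5  57. ]
```

View pics/side3.png

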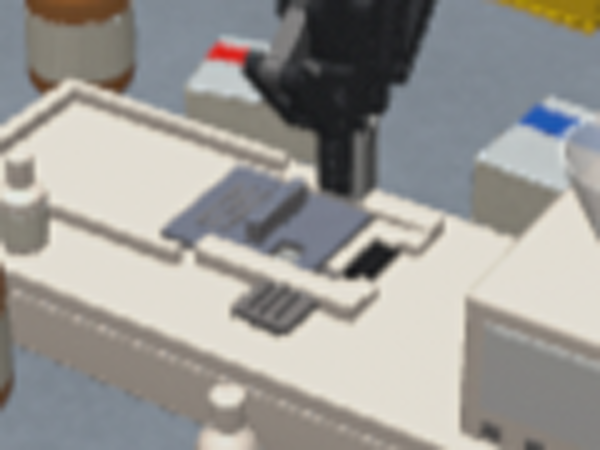

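Emit:
send_rows:
  moves:
    - [0.138,0.209,0,0]
    - [0.138,0.209,0,0]
    - [0.138,0.209,0.1,0]
    - [0.138,0.209,0.18,0]
    - [0.138,0.209,0.22,0]
    - [0.138,0.209,0.248,0]
    - [0.138,0.209,0.248,0]

```text
clock: 6.4
tcp_pos: [519.5, -184.6, 70.6]
eef_rot: [-0.0, 0.673, 0.74, -0.0]
force: [-1.0, 1.2, 0.9]
opening: -0.0
finger_force: 0.5
```

Run:
```python
from h import *
np.set_printoptions(precision=4,suppress=True)
s=manip.observe();print(s['clock'],w2c(s['tcp_pos']),s['force'],delta(c2w(0,-16,73.5)))
```

```text
6.4 [ -1.565  -12.7043  70.5796] [-1.0369  1.2242  0.8584] (array([-0.011 ,  0.0052, -0.0097]), np.float64(0.0))
```

Emit:
send_rows:
  moves:
    - [0,0.003,-0.006,0]
    - [0.02,0.005,-0.006,0]
    - [0.04,0.005,-0.006,0]
    - [0.06,0.005,-0.006,0]
    - [0.08,0.005,-0.006,0]
    - [0.1,0.005,-0.006,0]
    - [0.12,0.005,-0.006,0]
    - [0.14,0.005,-0.006,0]
    - [0.16,0.005,-0.006,0]
    - [0.16,0.005,-0.006,0]

```text
clock: 7.4
tcp_pos: [516.8, -136.1, 72.6]
eef_rot: [-0.0, 0.673, 0.74, 0.0]
force: [1.1, -0.7, -0.8]
opening: -0.006
finger_force: 0.0
```

Run:
```python
from h import *
np.set_printoptions(precision=4,suppress=True)
s=manip.observe();print(s['clock'],w2c(s['tcp_pos']),s['force'],delta(c2w(0,82,73)))
p=manip.grab_frame("side")
u,v=proj(p,c2w(0,50,50)).astype(int); a=p["color"][v-45:v+45,u-60:u+60]; cv2.imwrite("pics/side4.png",cv2.resize(a,None,fx=5,fy=5,interpolation=cv2.INTER_CUBIC))
```

```text
7.4 [ 0.3012 35.8299 72.6113] [ 1.0766 -0.7137 -0.7612] (array([ 0.1539, -0.0009, -0.0012]), np.float64(0.0008))
```

View pics/side4.png

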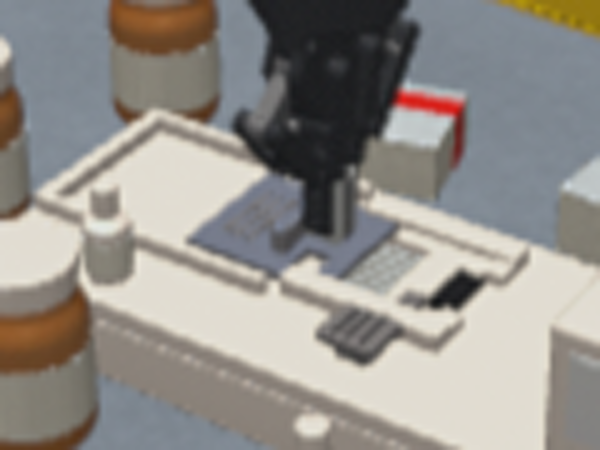

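Emit:
send_rows:
  moves:
    - [0.02,0,0,0]
    - [0.04,0,0,0]
    - [0.06,0,0,0]
    - [0.08,0,0,0]
    - [0.1,0,0,0]
    - [0.12,0,0,0]
    - [0.14,0,0,0]
    - [0.155,0,0,0]
    - [0.16,0,0,0]
    - [0.16,0,0,0]

```text
clock: 8.45
tcp_pos: [512.5, -88.9, 72.7]
eef_rot: [0.0, 0.673, 0.74, 0.0]
force: [0.4, 0.2, -1.0]
opening: 0.001
finger_force: 0.0
```

Emit:
send_rows:
  moves:
    - [-0.01,0,0,0]
    - [-0.02,0,0,0]
    - [-0.02,0,-0.1,0]
    - [-0.02,0,-0.2,0]
    - [-0.3,0,-0.35,0]
    - [-0.5,0,-0.5,0]
    - [-0.5,0,-0.5,0]
    - [-0.5,0,-0.5,0]
    - [-0.5,0,-0.5,0]

```text
clock: 9.35
tcp_pos: [527.3, -241.7, 224.4]
eef_rot: [0.002, 0.674, 0.738, 0.0]
force: [-0.1, -0.8, -0.3]
opening: 0.0
finger_force: 0.0
```

Run:
```python
from h import *
np.set_printoptions(precision=1,suppress=True)
s=manip.observe();print(s['clock'],w2c(s['tcp_pos']),s['force'])
p=manip.grab_frame("top")
for o in manip.outline_of(p,"cover"):
    r=cv2.minAreaRect(np.argwhere(o["region"])[:,::-1].astype(np.float32)); print(o["conf"],w2c(ray(p,*r[0],50)),r)
p=manip.grab_frame("side")
for m in manip.mark_of(p,"rib"): print(m["conf"],w2c(ray(p,m["point"][0]*560,m["point"][1]*420,57)))
u,v=proj(p,c2w(0,70,50)).astype(int); a=p["color"][v-45:v+45,u-60:u+60]; cv2.imwrite("pics/side5.png",cv2.resize(a,None,fx=5,fy=5,interpolation=cv2.INTER_CUBIC))
```

```text
9.35 [  0.8 -70.3 224.4] [-0.1 -0.8 -0.3]
0.97 [ -0.1 101.2  50. ] ((289.5914611816406, 210.3231658935547), (22.859329223632812, 26.503570556640625), 83.6598129272461)
0.92 [  6.3 362.3  50. ] ((203.06997680664062, 217.50997924804688), (23.193103790283203, 25.597265243530273), 8.130102157592773)
0.89 [-119. -295.   50.] ((427.6729736328125, 235.3282470703125), (23.477447509765625, 25.757282257080078), 50.90614700317383)
0.57 [-281.4 -100.8   50. ] ((370.1832580566406, 298.38690185546875), (5.98678731918335, 24.01441764831543), 19.653825759887695)
0.82 [ 9.4 99.7 57. ]
0.74 [-23.3 316.4  57. ]
0.71 [-156.6 -315.4   57. ]
0.66 [-302.  -100.1   57. ]
0.59 [-186.8  -81.    57. ]
```

View pics/side5.png

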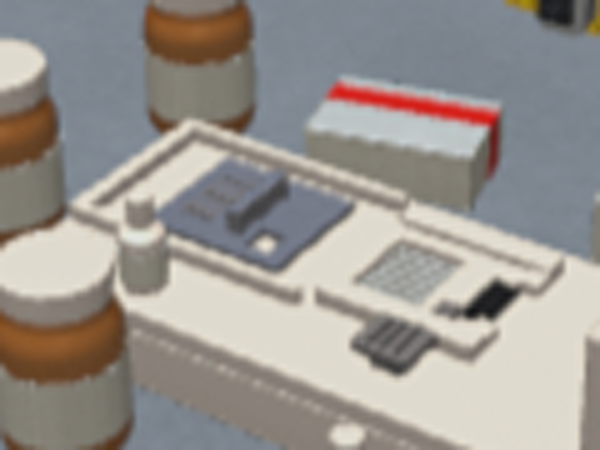

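The cover, at about (258, 212) in the crop, lies flat in the tray. It is near y = 101 mm and x = 0, the tab is up again and the arm is clear.

```bash
python3 -c "
from rig import manip
print(manip.hand_in())"
```

```text
the job is handed in; nothing more can be done
None
```

I handed the job in at about 9.5 s: the tab was pressed to its stop and the cover pushed flat into the tray, with its centre measured at about y = 101 mm, x = 0. The tab sprang back, the arm is clear, and I saw no bystander disturbed; no verdict came back.

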